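# Fill the last place in the jar carton and pass the height bar

### The arm

A 6-joint arm with a two-finger parallel gripper is mounted at the origin on the work surface. World frame = base frame: x ahead of the robot, y to its left, z up, the work surface at z = 0. Lengths are in mm, angles in rad, forces in N, time in s.
With the tool pointing down it reaches from about 350 to 775 mm from the base axis. Payload 7.3 kg.
Tool frame: the origin (TCP) lies midway between the tips of the shut fingers; the grasp point (between the pads) lies 19 mm behind it; z points along the fingers, y is the line along which they close (so a half turn about z gives the same grasp; the last joint's range is limited). The gripper opens to 92 mm and grips with 3 to 60 N. Pads are 19 mm wide; open, the fingers measure 130 mm over their backs; the gripper's body (75 mm by 190 mm) begins 47 mm behind the grasp point.
Start: joints at [-1.432, 0.342, 1.524, -0, 1.275, -0.146], TCP at [147.529, -503.865, 226.741] pointing down, gripper open.
Joint ranges: [-2.53, 2.53], [-0.77, 2.02], [0.04, 2.7], [-1, 4.14], [0.28, 2.66], [-3.11, 3.11]. Speed limits (rad/s): [2.57, 2.57, 3.14, 3.14, 3.14, 3.14].

### API

Orientations are given as [roll, pitch, yaw] about the fixed x, y, z axes, in that order (R = Rz(yaw) Ry(pitch) Rx(roll)).
In Python, from plant import monitor, optics, workorder gives the robot as it stands. The module is installed in compiled form; this text tells all that it offers.
- The arm moves only by the tool servo_tool, never from a script. Its arguments are lists of equal length, an entry for each row: "linear": the shift along the tool's x, y, z as a fraction of full scale, a list of three; "spin": the turn about the tool's z as a fraction of full scale. In form: {"linear": [[dx, dy, dz], ...], "spin": [spin, ...]}. A call has exactly 8 rows; each row shifts and turns the commanded pose from where the row before left it, along the tool's axes as they then stand; what a row does not reach is not made up. Full scale, the value 1, is 200 mm for a shift and 90 degrees for a turn. A row lasts 1/8 s, in which the tool goes at most 62.5 mm and 10.7 degrees, less where a joint would pass 70% of its speed; a pose out of reach is approached as far as the arm can. A call with a number of a shift or a turn outside -1 to 1 is refused whole. A call with a gripper value outside its range is refused whole. "hand" is the opening, from -1 (shut) to 1 (fully open), set as the call begins (left out, the last holds). The fingers move at their own pace and stop on an object; the grip force is fixed at half the most. Time passes only in rows, so rows that do not move let the fingers close, or fill a call up. It gives the time, the measured TCP pose, the force, the opening and the grip force at its end, in the units of the state.
- monitor.get_obs(): the state, without advancing time (a new reading comes with each control period).
- optics.capture(name): name is "scene" or "side" or "wrist"; returns a dict with "frame" (400x640x3 uint8, blue, green, red), "K" (3x3 intrinsics, pixels), "D" ([k1, k2, p1, p2, k3] as OpenCV has them; the pictures are not rectified), "world_to_cam" (4x4, takes a point from world to camera coordinates). Camera axes: x right, y down, z forward; pixel columns grow to the right and rows downward; lengths in mm; the calibration is good to about 2 mm. A picture is of the moment at which its call begins. There is no depth.
- workorder.close_job(): hands the job in; it is judged then, once.
The state is a dict: "time": time; "joint_positions": joint angles; "dq": joint speeds; "tau": joint torques, N m; "tool_pos": TCP position; "tcp_rot": TCP orientation; "contact_force": force on the tool from outside, world axes, zero at the start; "moment": the same for the moment, N m; "grip_width": finger opening in mm; "finger_force": force on a finger pad.
Only numpy, scipy, OpenCV 4.12 (cv2) and the standard library are available. Lean on these libraries where they do the work, as an engineer would, in place of code of your own. Each camera call takes 0.05 s, during which the arm holds its last target. There are 200 camera calls.

### The job

One place in the carton of pickle jars is empty: stand the loose jar that is low enough to stay below the rim in it, upright on the carton's floor, and let go. Then slide the yellow height bar with the red tab over the carton all the way to the other end of its rails to check that nothing sticks up, and leave it there. Leave the loose jar that is too tall where it stands.

Things in the scene. Friction and masses are not known exactly. Their poses are not given: they have to be found in the camera images.
- crate: Open cardboard carton fixed in a steel frame; origin under its centre at table level, y along it and its two rails, z up. Inside 164 (x) by 244 mm (y), walls 6, floor 6 mm and rim 112 mm above the table. 2 x 3 places at x = -40, 40 and y = -80, 0, 80 mm; five hold loose jars like the short one. Rails outside it at x = -110 and 110 mm, top 116 mm, end stops to 133 mm.
- gap (a point): The empty place in the carton: centre of the place's floor, 6 mm above the table, always the middle place of the row nearer the robot (carton x = -40 mm, y = 0). Axes as the carton's. Neighbouring jars stand 80 mm away centre to centre (+-3 mm) along -y, +y and +x; the carton's wall is 42 mm away at -x.
- short_jar: The jar to use, loose on the table: 96 mm tall, olive body 66 mm wide with a white label, shoulder from 54 to 70 mm height, then a straight green round lid 46 mm wide up to the top. Origin at the centre of its underside, z up; 0.24 to 0.4 kg.
- tall_jar: The too-tall jar, loose on the table: same widths, colours and lid but 140 mm tall; in the carton it would stop the bar. Origin at the centre of its underside. A blue can 72 mm wide, 85 mm tall stands nearby too; jars and can swap places between starts, centres at least 100 mm apart.
- bar (a joint): Sliding bar, in m: 0 at the rails' -y end, 0.30 at the +y stop; starts at 0 to 0.03, stays where left, pushed with 2 to 4 N. Yellow, 250 mm along carton x, 16 mm along y, underside 116 and top 128 mm above the table; red tab upright on its middle, 40 mm (x) by 16 mm (y), top 168 mm. Centre at carton x = 0, y = -0.15 m + value. Behind it (-y) only a 4 mm plate.
There are look-alikes about, which are no part of the job. What is shaped like the short_jar but orange is not meant.

How it is judged (in metres and radians):
On the way, in this order (a step that is already met when the one before it is completed fails the run):
1. the short jar stands in the empty place, released, while the bar is still at its starting end (x of short_jar in the frame of crate between -0.06 and -0.02 m and y of short_jar in the frame of crate between -0.02 and 0.02 m and z of short_jar in the frame of crate below 0.014 m and angle between short_jar's own z axis and vertical below 0.17 rad and contact force between short_jar and the fingers below 0.2 N and linear speed of short_jar below 0.03 m/s and value of joint bar below 0.05 m), for 0.2 s.
2. the bar has been swept over the carton to the other end (value of joint bar above 0.27 m), for 0.1 s.
At the end, for the whole second after the job is handed in: The short jar stands in the empty place of the carton (centre within 20 mm of that place along the carton's x and y), upright within 10 degrees, its underside within 8 mm of the carton's inner floor, released and at rest, and the bar rests past 0.27 m of its 0.30 m travel (x of short_jar in the frame of crate between -0.06 and -0.02 m and y of short_jar in the frame of crate between -0.02 and 0.02 m and z of short_jar in the frame of crate below 0.014 m and angle between short_jar's own z axis and vertical below 0.17 rad and contact force between short_jar and the fingers below 0.2 N and linear speed of short_jar below 0.03 m/s and value of joint bar above 0.27 m and velocity of joint bar below 0.01 m/s); the robot touches nothing.
It fails at once if the tall jar is moved more than 30 mm or tipped over (distance of tall_jar from where it was at the start of the episode above 0.03 m or angle between tall_jar's own z axis and vertical above 0.5 rad).
It also fails if it takes over 50 s, if anything falls off the work surface, if the arm or the gripper's body presses on something with over 40 N, if the wrist force passes 120 N, or if a joint passes its speed limit or range.

## Working session

There is one attempt and no reset: what is moved stays moved. The work goes in short steps, Python scripts to look and compute and a tool call to move; the robot and the scene stay as the last step left them, time stands still between calls to the robot, and variables do not carry over. Pictures are saved under pics/ and viewed, at most 10 in all, crops included, and the job is handed in when it is done.

Besides the shell and the picture viewer there is one more tool, called after "Request:" by a JSON object that holds its "api" and its "payload", one argument or row to a line. servo_tool: Moves the arm, as the interface text tells. Shift numbers are shares of 200 mm and turn numbers shares of 90 degrees, none past 1 either way. Its arguments: {"type":"object","properties":{"linear":{"type":"array","items":{"type":"array","items":{"type":"number","minimum":-1,"maximum":1}}},"spin":{"type":"array","items":{"type":"number","minimum":-1,"maximum":1}},"hand":{"type":"number"}},"required":["linear","spin"]}

```bash
mkdir -p pics; cat > h.py <<'E'
import numpy as np, cv2
from plant import monitor, optics, workorder
def cap(n):
    c=optics.capture(n); return c
def ray(c,uv):
    p=cv2.undistortPoints(np.array([[uv]],float),np.array(c["K"],float),np.array(c["D"],float))[0,0]
    T=np.array(c["world_to_cam"]);R=T[:3,:3];o=-R.T@T[:3,3]
    return o,R.T@np.array([p[0],p[1],1])
def onz(c,uv,z):
    o,d=ray(c,uv);return o+d*(z-o[2])/d[2]
def proj(c,P):
    T=np.array(c["world_to_cam"])
    r=cv2.Rodrigues(T[:3,:3])[0]
    return cv2.projectPoints(np.array(P,float).reshape(-1,3),r,T[:3,3],np.array(c["K"],float),np.array(c["D"],float))[0].reshape(-1,2)
E
python3 - <<'E'
from h import *
for n in("scene","side"):
    c=cap(n);cv2.imwrite(f"pics/{n}0.png",c["frame"]);np.save(f"{n}0.npy",c,allow_pickle=True)
    o,d=ray(c,(320,200));print(n,o,d)
print(monitor.get_obs())
E
```

```text
scene [945.1851371  446.8030563  930.02576759] [-0.45335857 -0.43487055 -0.7781079 ]
side [ 50.11166538 455.95948903 628.89012409] [ 0.48160979 -0.5878696  -0.65035224]
{'time': 0.1, 'joint_positions': array([-1.43202423e+00,  3.42645435e-01,  1.52492236e+00,  1.07041569e-05,
        1.27538370e+00, -1.46001031e-01]), 'dq': array([ 0.00088472, -0.00175172, -0.0050805 ,  0.00046826,  0.00030751,
        0.00040229]), 'tau': array([ 1.98721413e-03, -4.32001376e+01, -2.44695568e+01,  7.18639442e-02,
        5.26177988e-02, -3.78681500e-05]), 'tool_pos': array([ 147.46726179, -503.49016248,  226.1181005 ]), 'tcp_rot': array([-3.14024975e+00, -2.07816505e-04,  2.84769861e-01]), 'contact_force': array([-0.28545771, -0.83707892,  0.71634735]), 'moment': array([ 0.00162771,  0.06363375, -0.01927083]), 'finger_force': 0.0, 'grip_width': 91.8120973713816}
```

View pics/scene0.png

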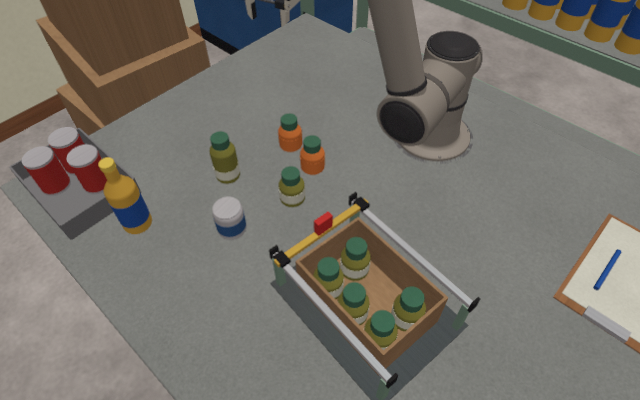

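View pics/side0.png

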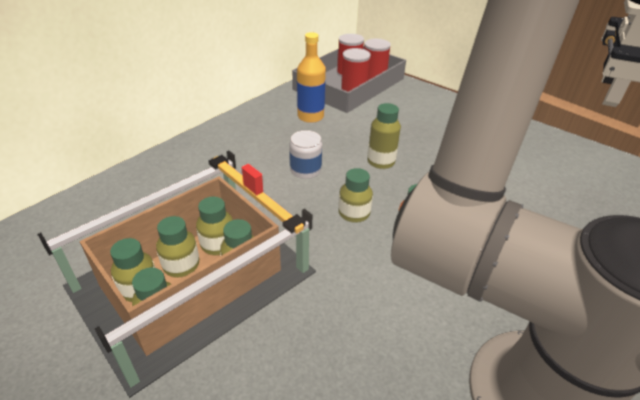

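The scene view shows these candidates for the short jar: 
- the short olive jar at (291,187)
- the tall olive jar at (224,157)
- orange look-alikes at (289,132) and (312,155)
- the five olive jars already in the carton at (356,258), (329,277), (354,303), (409,307) and (381,330)

The can is at (229,217), and the gap is near (380,285). The side view shows the short jar at (356,195) and the tall jar at (384,135). I choose the short olive one at (291,187).

```bash
cat > m.py <<'E'
from h import *
def lids(c):
    h=cv2.cvtColor(c["frame"],cv2.COLOR_BGR2HSV)
    m=cv2.inRange(h,(62,70,25),(92,255,140))
    m=cv2.morphologyEx(m,cv2.MORPH_OPEN,np.ones((3,3),np.uint8))
    n,l,s,ce=cv2.connectedComponentsWithStats(m)
    return [(ce[i],s[i]) for i in range(1,n) if 120<s[i][4]<1500]
E
python3 - <<'E'
from m import *
cs=[np.load(f"{n}0.npy",allow_pickle=True).item() for n in("scene","side")]
# lid centroid ~ lid mid height; lids 70..96 visible -> centroid near z=86 (table jars), 92 (carton)
for c in cs:
    print()
    for ce,s in lids(c): print(ce.round(),s,"z87",onz(c,ce,87)[:2].round(),"z93",onz(c,ce,93)[:2].round(),"z131",onz(c,ce,131)[:2].round())
im=cs[0]["frame"][100:380,190:490]
im=cv2.resize(im,None,fx=2,fy=2,interpolation=cv2.INTER_CUBIC)
cv2.imwrite("pics/crop1.png",im)
E
```

```text
[289. 121.] [281 114  16  16 215] z87 [ 311. -273.] z93 [ 316. -268.] z131 [ 344. -235.]
[220. 140.] [211 132  18  18 269] z87 [ 485. -355.] z93 [ 488. -349.] z131 [ 509. -313.]
[312. 144.] [304 136  16  17 239] z87 [ 332. -168.] z93 [ 337. -163.] z131 [ 364. -135.]
[290. 176.] [282 167  18  19 279] z87 [ 447. -129.] z93 [ 451. -125.] z131 [473. -99.]
[356. 248.] [346 238  21  22 380] z87 [499. 123.] z93 [503. 126.] z131 [523. 140.]
[328. 269.] [318 258  21  23 402] z87 [577. 113.] z93 [580. 116.] z131 [596. 131.]
[354. 295.] [343 283  22  24 435] z87 [586. 191.] z93 [589. 193.] z131 [605. 204.]
[412. 299.] [401 287  23  25 468] z87 [516. 282.] z93 [519. 283.] z131 [538. 291.]
[382. 323.] [371 311  24  26 496] z87 [596. 271.] z93 [598. 272.] z131 [614. 280.]

[388. 109.] [379 105  18   9 140] z87 [ 547. -394.] z93 [ 542. -385.] z131 [ 507. -325.]
[358. 176.] [348 170  20  13 215] z87 [ 444. -138.] z93 [ 440. -131.] z131 [412. -89.]
[211. 206.] [200 198  23  16 302] z87 [586. 108.] z93 [580. 112.] z131 [542. 136.]
[171. 226.] [159 218  25  18 371] z87 [594. 188.] z93 [588. 191.] z131 [550. 210.]
[237. 229.] [225 221  24  17 340] z87 [507. 118.] z93 [502. 122.] z131 [470. 145.]
[125. 251.] [112 239  28  27 541] z87 [601. 270.] z93 [595. 272.] z131 [556. 285.]
[148. 280.] [134 269  29  24 536] z87 [523. 280.] z93 [518. 282.] z131 [485. 294.]
```

View pics/crop1.png

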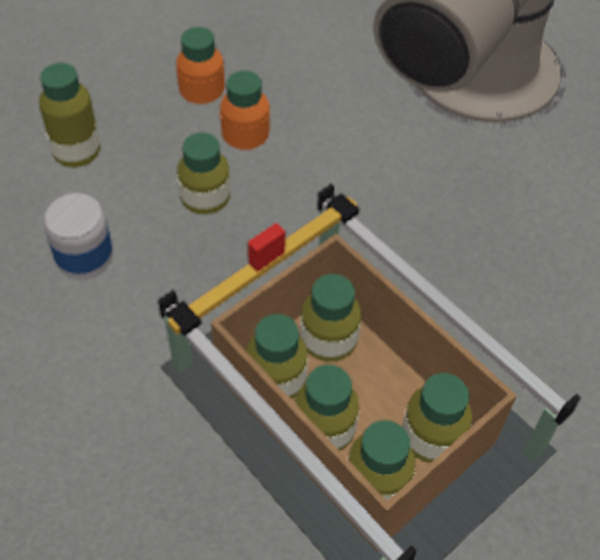

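The crop shows the short olive jar with green lid and white label at crop (204,170), which is scene (292,185). It is clearly shorter than the tall one at crop (68,115). The carton's empty place is at crop (385,360). The bar lies at the near-left end. Next I intersect the vertical planes through each lid from both views, which needs no height assumption.

```bash
cat >> m.py <<'E'
def tri(c1,u1,c2,u2):
    o1,d1=ray(c1,u1);o2,d2=ray(c2,u2)
    t=np.linalg.solve(np.c_[d1[:2],-d2[:2]],(o2-o1)[:2])
    return np.r_[(o1+t[0]*d1)[:2],o1[2]+t[0]*d1[2],o2[2]+t[1]*d2[2]]
E
python3 - <<'E'
from m import *
a,b=[np.load(f"{n}0.npy",allow_pickle=True).item() for n in("scene","side")]
A=[x[0] for x in lids(a)];B=[x[0] for x in lids(b)]
P={n:tri(a,A[i],b,B[j]) for n,i,j in [("tall",1,0),("short",3,1),("J0",4,4),("J1",5,2),("J2",6,3),("J3",7,6),("J4",8,5)]}
for k in P: print(k,P[k].round(1))
# yellow bar ends/ red tab
L=np.array([[-40,-80],[40,-80],[40,0],[-40,80],[40,80]],float)
W=np.array([P[f"J{i}"][:2] for i in range(5)])
lc,wc=L.mean(0),W.mean(0);l,w=L-lc,W-wc
th=np.arctan2((l[:,0]*w[:,1]-l[:,1]*w[:,0]).sum(),(l*w).sum());R=np.array([[np.cos(th),-np.sin(th)],[np.sin(th),np.cos(th)]])
t=wc-R@lc;print("crate",t.round(1),th,"res",(W-L@R.T-t).round(1).tolist())
print("gap",(R@[-40,0]+t).round(1))
for c,n in((a,"scene"),(b,"side")):
    h=cv2.cvtColor(c["frame"],cv2.COLOR_BGR2HSV)
    m=cv2.inRange(h,(0,150,80),(6,255,255))|cv2.inRange(h,(174,150,80),(180,255,255))
    k,lb,s,ce=cv2.connectedComponentsWithStats(m)
    red=[(ce[i],s[i]) for i in range(1,k) if s[i][4]>80]
    for r in red: 
        p=onz(c,r[0],148)[:2]; print(n,"red",r[0].round(),r[1],(R.T@(p-t)).round(1))
    im=c["frame"].copy()
    pts=lambda xyz:proj(c,[np.r_[R@q[:2]+t,q[2]] for q in xyz])
    for q in (pts([(x,y,112) for x,y in((-82,-122),(82,-122),(82,122),(-82,122))]),pts([(x,y,112) for x,y in((-88,-128),(88,-128),(88,128),(-88,128))]),pts([(-110,-150,116),(-110,150,116)]),pts([(110,-150,116),(110,150,116)])):
        cv2.polylines(im,[np.int32(np.round(q*8))],True,(255,0,255),1,cv2.LINE_AA,3)
    sj=P["short"]
    ang=np.linspace(0,6.28,40)
    for r,z in((23,96),(33,0)):
        q=proj(c,[(sj[0]+r*np.cos(x),sj[1]+r*np.sin(x),z) for x in ang]);cv2.polylines(im,[np.int32(np.round(q*8))],True,(255,0,255),1,cv2.LINE_AA,3)
    im=im[150:390,240:480] if n=="scene" else im[150:390,30:400]
    cv2.imwrite(f"pics/ov_{n}.png",cv2.resize(im,None,fx=2,fy=2))
x=[cv2.imread(f"pics/ov_{n}.png") for n in("scene","side")]
cv2.imwrite("pics/ov.png",cv2.resize(np.hstack(x),(800,int(480*800/1220))))
E
```

```text
tall [ 504.6 -320.8  123.1  133.7]
short [ 442.4 -135.1   78.8   89.3]
J0 [499.3 123.3  86.8  95.7]
J1 [577.6 113.6  87.7  95.4]
J2 [586.8 191.5  88.1  94.4]
J3 [517.  282.4  89.1  94.1]
J4 [597.2 271.5  91.1  90.3]
crate [547.6 197.4] -0.12134613828721552 res [[1.0, 0.4], [-0.1, 0.5], [-0.5, -1.1], [-0.6, 0.8], [0.2, -0.5]]
gap [507.9 202.3]
scene red [ 68. 173.] [  27  136   80   58 1804] [ 356.9 -635.3]
scene red [323. 223.] [314 212  18  23 267] [  -0.  -142.5]
side red [361.  68.] [ 338   44   51   46 1153] [ 179.7 -600.7]
side red [252. 179.] [242 165  21  29 409] [  -2.5 -142.5]
```

View pics/ov_scene.png

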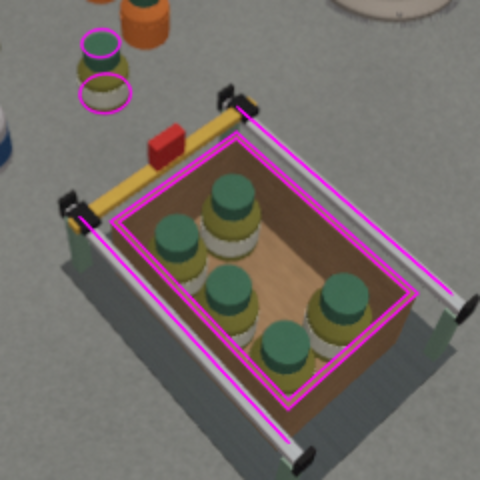

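The overlay puts the rim and rails within about 3 mm. The tab residuals match a bar value near 0.0075 m. The short jar is at about (442,-135) and the gap at about (508,202). I will turn to the carton's yaw, move above the jar, and refine there with the wrist camera.

Request:
{"api": "servo_tool", "payload": {
  "linear": [
    [0, 0, 0],
    [0, 0, 0],
    [0, 0, 0],
    [0.124, -0.2, 0],
    [0.124, -0.2, 0],
    [0.124, -0.2, 0],
    [0.124, -0.2, 0],
    [0.124, -0.2, 0]
  ],
  "spin": [0.0865, 0.0865, 0.0865, 0, 0, 0, 0, 0],
  "hand": 1
}}

```text
time: 1.1
tool_pos: [295.8, -319.2, 226.5]
tcp_rot: [-3.141, 0.0, -0.123]
contact_force: [-0.3, 0.3, -0.0]
grip_width: 91.8
finger_force: 0.0
```

Request:
{"api": "servo_tool", "payload": {
  "linear": [
    [0.124, -0.2, 0],
    [0.124, -0.2, 0],
    [0.124, -0.2, 0],
    [0.124, -0.2, 0],
    [0.124, -0.2, 0],
    [0, 0, 0],
    [0, 0, 0],
    [0, 0, 0]
  ],
  "spin": [0, 0, 0, 0, 0, 0, 0, 0]
}}

```text
time: 2.1
tool_pos: [442.0, -138.1, 226.6]
tcp_rot: [3.141, 0.0, -0.124]
contact_force: [-0.3, -0.2, -0.6]
grip_width: 92.3
finger_force: 0.0
```

```bash
python3 - <<'E'
from m import *
s=monitor.get_obs();print(s["tool_pos"].round(1),s["tcp_rot"].round(3),s["time"])
c=cap("wrist");np.save("w1.npy",c,allow_pickle=True);cv2.imwrite("pics/w1.png",c["frame"])
print(ray(c,(320,200)))
for ce,st in lids(c)+[]: print(ce.round(),st,onz(c,ce,96).round(1))
print(proj(c,[(442,-135,96),(442,-135,0)]).round())
E
```

```text
[ 442.  -138.1  226.6] [ 3.141  0.    -0.124] 2.1
(array([ 513.28166114, -146.78957018,  384.02408605]), array([-0.27009115,  0.03788597, -0.96210854]))
[49. 75.] [ 37  69  24  16 145] [588.  106.7  96. ]
[ 52. 181.] [ 42 167  24  26 242] [488.6 142.2  96. ]
[320. 192.] [298 171  39  42 931] [ 441.4 -136.8   96. ]
[360. 292.] [342 285  37  17 481] [ 316.1 -168.    96. ]
[[318. 191.]
 [319. 174.]]
```

View pics/w1.png

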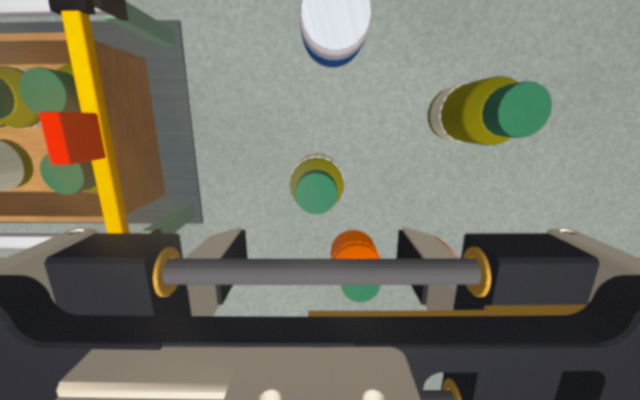

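The wrist view shows the short jar's lid at (317,192), which gives (441.5,-135) and agrees with the two-view fix. The orange jar at (358,265) and the tall jar at (515,108) are clear of the fingers. Descending onto the lid now.

Request:
{"api": "servo_tool", "payload": {
  "linear": [
    [0, -0.015, 0.13],
    [0, 0, 0.13],
    [0, 0, 0.13],
    [0, 0, 0.13],
    [0, 0, 0.13],
    [0, 0, 0.12],
    [0, 0, 0],
    [0, 0, 0]
  ],
  "spin": [0, 0, 0, 0, 0, 0, 0, 0]
}}

```text
time: 3.15
tool_pos: [443.4, -135.0, 73.5]
tcp_rot: [3.141, -0.001, -0.124]
contact_force: [-0.6, -0.7, 0.2]
grip_width: 91.5
finger_force: 0.0
```

Request:
{"api": "servo_tool", "payload": {
  "linear": [
    [0, 0, 0],
    [0, 0, 0],
    [0, 0, 0],
    [0, 0, 0],
    [0, 0, 0],
    [0, 0, 0],
    [0, 0, 0],
    [0, 0, 0]
  ],
  "spin": [0, 0, 0, 0, 0, 0, 0, 0],
  "hand": -1
}}

```text
time: 4.15
tool_pos: [443.0, -134.2, 72.7]
tcp_rot: [-3.142, 0.0, -0.123]
contact_force: [0.1, 1.1, 1.0]
grip_width: 45.5
finger_force: 29.9
```

Request:
{"api": "servo_tool", "payload": {
  "linear": [
    [0, 0, 0.0],
    [0, 0, -0.1],
    [0, 0, -0.18],
    [0, 0, -0.18],
    [0, 0, -0.18],
    [0, 0, -0.18],
    [0, 0, -0.18],
    [0, 0, 0]
  ],
  "spin": [0, 0, 0, 0, 0, 0, 0, 0]
}}

```text
time: 5.15
tool_pos: [444.0, -134.9, 274.6]
tcp_rot: [3.14, -0.005, -0.123]
contact_force: [-0.2, -0.3, -2.9]
grip_width: 45.6
finger_force: 29.9
```

Request:
{"api": "servo_tool", "payload": {
  "linear": [
    [0.016, -0.15, 0],
    [0.016, -0.2, 0],
    [0.016, -0.25, 0],
    [0.016, -0.28, 0],
    [0.016, -0.28, 0],
    [0.016, -0.25, 0],
    [0.01, -0.2, 0],
    [0.01, -0.1, 0]
  ],
  "spin": [0, 0, 0, 0, 0, 0, 0, 0]
}}

```text
time: 6.15
tool_pos: [507.3, 203.9, 270.3]
tcp_rot: [3.14, 0.003, -0.121]
contact_force: [-0.5, -0.5, -2.6]
grip_width: 45.3
finger_force: 29.9
```

Request:
{"api": "servo_tool", "payload": {
  "linear": [
    [0, 0, 0],
    [0, 0, 0],
    [0, 0, 0],
    [0, 0, 0],
    [0, 0, 0],
    [0, 0, 0],
    [0, 0, 0],
    [0, 0, 0]
  ],
  "spin": [0, 0, 0, 0, 0, 0, 0, 0]
}}

```text
time: 7.15
tool_pos: [507.9, 202.3, 272.7]
tcp_rot: [3.142, -0.0, -0.123]
contact_force: [-0.6, -0.3, -2.4]
grip_width: 45.7
finger_force: 29.9
```

```bash
python3 - <<'E'
from m import *
s=monitor.get_obs();print(s["tool_pos"].round(1),s["tcp_rot"].round(3),s["time"],s["grip_width"])
for n in("scene","wrist"):
  c=cap(n);np.save(n+"2.npy",c,allow_pickle=True);cv2.imwrite(f"pics/{n}2.png",c["frame"])
  for ce,st in lids(c): print(n,ce.round(),st,onz(c,ce,102 if n=="wrist" else 90).round(1))
a,b=[cv2.resize(cv2.imread(f"pics/{n}2.png"),(480,300)) for n in("scene","wrist")]
cv2.imwrite("pics/both2.png",np.vstack([a,b]))
E
```

```text
[507.9 202.3 272.7] [ 3.142 -0.    -0.123] 7.15 45.73335026475813
scene [289. 121.] [281 114  16  16 216] [ 313.4 -270.6   90. ]
scene [220. 140.] [211 132  18  18 269] [ 486.5 -352.3   90. ]
scene [312. 144.] [304 136  16  17 239] [ 334.4 -165.3   90. ]
scene [388. 218.] [380 204  18  26 315] [390.6 124.8  90. ]
scene [356. 248.] [346 238  21  22 380] [501.  124.6  90. ]
scene [328. 269.] [318 258  21  23 403] [578.6 114.6  90. ]
scene [354. 295.] [343 283  23  24 437] [587.5 192.2  90. ]
scene [412. 299.] [401 287  23  25 471] [517.5 282.6  90. ]
scene [382. 323.] [371 311  24  26 495] [596.8 271.3  90. ]
wrist [375. 173.] [367 165  21  21 133] [512.4 138.1 102. ]
wrist [327. 233.] [281 216  84  43 771] [443.8 202.6 102. ]
```

View pics/both2.png

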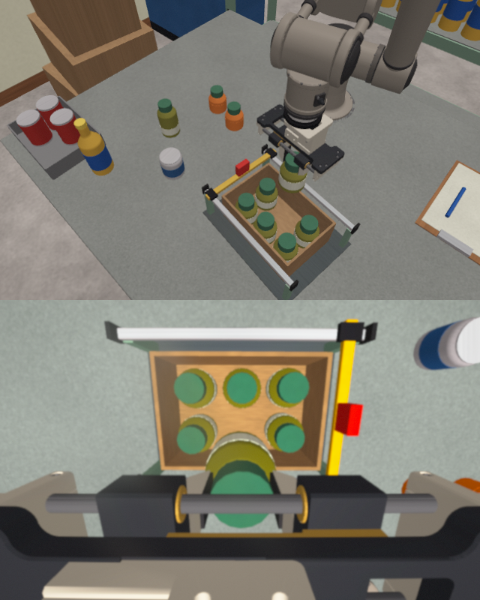

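The wrist view shows the jar held upright, with the five neighbours below it and the bar and tab off to the right at wrist (465,160). I'll refine the carton pose from the wrist view's lids.

```bash
python3 - <<'E'
from m import *
c=np.load("wrist2.npy",allow_pickle=True).item()
h=cv2.cvtColor(c["frame"],cv2.COLOR_BGR2HSV)
m=cv2.morphologyEx(cv2.inRange(h,(62,70,25),(92,255,255)),cv2.MORPH_OPEN,np.ones((5,5)))
n,l,s,ce=cv2.connectedComponentsWithStats(m)
G=np.array([507.9,202.3]);W=[];Q=[]
th=-.1213;R=np.array([[np.cos(th),-np.sin(th)],[np.sin(th),np.cos(th)]])
for i in range(1,n):
    if s[i][4]>300:
        u=(s[i][0]+s[i][2]/2-.5,s[i][1]+s[i][3]/2-.5);p=onz(c,u,102)[:2]
        print(np.round(u),s[i],p.round(1),"carton rel gap",(R.T@(p-G)).round(1))
m=cv2.inRange(h,(5,60,30),(18,200,255))
# left wall/rim: near wall x=-82 inside
print(proj(c,[np.r_[R@[-42,0]+G,112],np.r_[R@[-48,0]+G,112],np.r_[R@[122,122]+G,112],np.r_[R@[122,-122]+G,112]]).round())
E
```

```text
[322. 116.] [ 303   97   39   40 1229] [583.2 192.3] carton rel gap [75.9 -0.8]
[390. 116.] [ 370   97   42   40 1321] [573.9 116.2] carton rel gap [ 75.9 -77.4]
[252. 117.] [ 233   98   39   39 1198] [592.3 270.2] carton rel gap [75.6 77.6]
[386. 184.] [ 367  165   39   38 1148] [497.8 126. ] carton rel gap [ -0.8 -76.9]
[254. 187.] [237 170  36  35 991] [512.8 282.2] carton rel gap [-4.8 79.9]
[322. 237.] [ 281  216   83   43 2415] [438.9 210.1] carton rel gap [-69.4  -0.6]
[322. 294.] [290 285  64  19 946] [357.4 220.7] carton rel gap [-1.517e+02  1.000e-01]
[[321. 219.]
 [321. 224.]
 [204.  71.]
 [438.  71.]]
```

Request:
{"api": "servo_tool", "payload": {
  "linear": [
    [0, -0.006, 0.11],
    [0, 0, 0.11],
    [0, 0, 0.11],
    [0, 0, 0.11],
    [0, 0, 0.11],
    [0, 0, 0.11],
    [0, 0, 0.08],
    [0, 0, 0.05]
  ],
  "spin": [0, 0, 0, 0, 0, 0, 0, 0]
}}

```text
time: 8.25
tool_pos: [507.9, 203.5, 113.9]
tcp_rot: [3.141, 0.001, -0.123]
contact_force: [0.0, -0.0, -3.3]
grip_width: 45.4
finger_force: 29.9
```

Request:
{"api": "servo_tool", "payload": {
  "linear": [
    [0, 0, 0.04],
    [0, 0, 0.04],
    [0, 0, 0.03],
    [0, 0, 0.03],
    [0, 0, 0.01],
    [0, 0, 0.01],
    [0, 0, 0],
    [0, 0, 0]
  ],
  "spin": [0, 0, 0, 0, 0, 0, 0, 0]
}}

```text
time: 9.25
tool_pos: [508.2, 203.5, 82.9]
tcp_rot: [-3.142, -0.0, -0.123]
contact_force: [-0.0, -0.2, -2.9]
grip_width: 45.2
finger_force: 29.9
```

Request:
{"api": "servo_tool", "payload": {
  "linear": [
    [0, 0, 0.005],
    [0, 0, 0.005],
    [0, 0, 0.005],
    [0, 0, 0.004],
    [0, 0, 0],
    [0, 0, 0],
    [0, 0, 0],
    [0, 0, 0]
  ],
  "spin": [0, 0, 0, 0, 0, 0, 0, 0]
}}

```text
time: 10.25
tool_pos: [508.1, 203.5, 78.9]
tcp_rot: [3.142, -0.0, -0.123]
contact_force: [0.1, 0.7, -2.3]
grip_width: 45.4
finger_force: 29.9
```

Request:
{"api": "servo_tool", "payload": {
  "linear": [
    [0, 0, 0],
    [0, 0, 0],
    [0, 0, 0],
    [0, 0, 0],
    [0, 0, 0],
    [0, 0, 0],
    [0, 0, 0],
    [0, 0, 0]
  ],
  "spin": [0, 0, 0, 0, 0, 0, 0, 0],
  "hand": 0.24
}}

```text
time: 11.25
tool_pos: [508.1, 203.5, 78.9]
tcp_rot: [3.141, 0.0, -0.123]
contact_force: [0.2, -0.2, 0.0]
grip_width: 56.9
finger_force: 0.0
```

Request:
{"api": "servo_tool", "payload": {
  "linear": [
    [0, 0, -0.03],
    [0, 0, -0.06],
    [0, 0, -0.12],
    [0, 0, -0.16],
    [0, 0, -0.2],
    [0, 0, -0.2],
    [0, 0, -0.1],
    [0, 0, 0]
  ],
  "spin": [0, 0, 0, 0, 0, 0, 0, 0]
}}

```text
time: 12.25
tool_pos: [508.8, 203.7, 255.2]
tcp_rot: [-3.14, -0.004, -0.123]
contact_force: [0.0, -0.0, -0.1]
grip_width: 56.8
finger_force: 0.0
```

```bash
python3 - <<'E'
from m import *
s=monitor.get_obs();print(s["tool_pos"].round(1),s["tcp_rot"].round(3),s["time"],s["grip_width"])
a,b=[cap(n) for n in("scene","side")]
for c in(a,b):
  for ce,st in lids(c): print(ce.round(),st,onz(c,ce,90).round(1)[:2])
x=[a["frame"][130:370,220:540],b["frame"][130:370,20:340]]
cv2.imwrite("pics/p3.png",cv2.resize(np.hstack(x),(800,300)))
E
```

```text
[508.8 203.7 255.2] [-3.14  -0.004 -0.123] 12.25 56.848538773006524
[289. 121.] [281 114  16  16 216] [ 313.4 -270.6]
[220. 140.] [211 132  18  18 269] [ 486.5 -352.3]
[312. 144.] [304 136  16  17 238] [ 334.4 -165.2]
[356. 248.] [346 238  21  22 376] [500.9 124.6]
[328. 269.] [318 258  21  23 401] [578.6 114.6]
[383. 273.] [373 262  22  24 419] [509.7 205.2]
[354. 295.] [343 283  23  24 440] [587.4 192.2]
[412. 299.] [401 287  23  25 468] [517.5 282.6]
[382. 323.] [371 311  24  26 497] [596.8 271.2]
[388. 109.] [379 105  18   9 138] [ 545.  -389.3]
[459. 171.] [449 165  20  12 166] [ 304.2 -281.4]
[211. 206.] [200 198  24  16 307] [582.6 110. ]
[171. 227.] [159 218  25  19 384] [590.7 189.6]
[237. 229.] [225 221  25  18 349] [503.9 119.9]
[126. 252.] [112 239  28  28 562] [596.2 271.5]
[194. 254.] [181 244  27  20 432] [512.8 202.1]
[148. 280.] [134 269  29  24 539] [520.6 281.2]
```

View pics/p3.png

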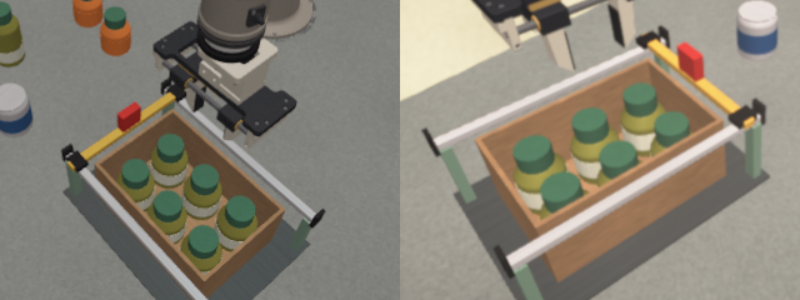

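Both views show the jar upright in the gap, lid at about (510,204) with its top level with the neighbours, and the bar still at its start. Next I shut the fingers, go behind the tab, lower, and push.

Request:
{"api": "servo_tool", "payload": {
  "linear": [
    [0.03, 0.1, 0],
    [0.03, 0.17, 0],
    [0.034, 0.2, 0],
    [0.034, 0.2, 0],
    [0.034, 0.18, 0],
    [0.034, 0.1, 0],
    [0, 0, 0],
    [0, 0, 0]
  ],
  "spin": [0, 0, 0, 0, 0, 0, 0, 0],
  "hand": -1
}}

```text
time: 13.35
tool_pos: [523.2, 10.7, 252.1]
tcp_rot: [-3.141, 0.002, -0.123]
contact_force: [-0.1, 0.8, 0.6]
grip_width: 0.6
finger_force: 0.0
```

Request:
{"api": "servo_tool", "payload": {
  "linear": [
    [0, 0, 0],
    [0, 0, 0.1],
    [0, 0, 0.12],
    [0, 0, 0.12],
    [0, 0, 0.12],
    [0, 0, 0.1],
    [0, 0, 0],
    [0, 0, 0]
  ],
  "spin": [0, 0, 0, 0, 0, 0, 0, 0]
}}

```text
time: 14.35
tool_pos: [524.2, 10.5, 141.7]
tcp_rot: [3.142, -0.001, -0.122]
contact_force: [0.2, -0.7, 0.1]
grip_width: 0.3
finger_force: 0.0
```

```bash
python3 - <<'E'
from m import *
s=monitor.get_obs();print(s["tool_pos"].round(1),s["time"],s["grip_width"])
a,b=[cap(n) for n in("scene","side")]
x=[a["frame"][110:350,200:520],b["frame"][60:300,120:440]]
cv2.imwrite("pics/p4.png",cv2.resize(np.hstack(x),(800,300)))
E
```

```text
[524.2  10.5 141.7] 14.35 0.27933672253103503
```

View pics/p4.png

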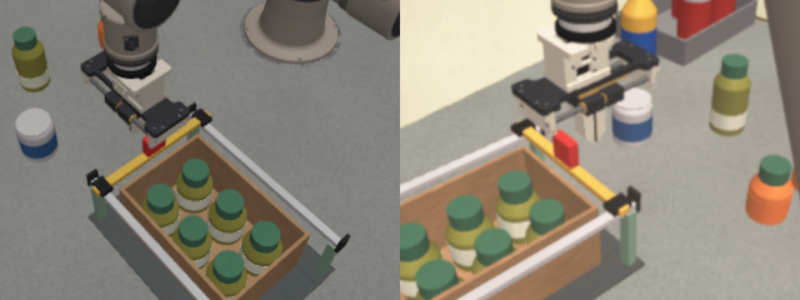

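The shut fingers stand right behind the tab, with nothing in the way. Pushing along carton +y.

Request:
{"api": "servo_tool", "payload": {
  "linear": [
    [0, -0.04, 0],
    [0, -0.06, 0],
    [0, -0.08, 0],
    [0, -0.1, 0],
    [0, -0.1, 0],
    [0, -0.1, 0],
    [0, -0.1, 0],
    [0, -0.1, 0]
  ],
  "spin": [0, 0, 0, 0, 0, 0, 0, 0]
}}

```text
time: 15.45
tool_pos: [540.6, 146.5, 140.9]
tcp_rot: [3.141, -0.0, -0.123]
contact_force: [1.1, -2.6, 0.8]
grip_width: 0.2
finger_force: 1.1
```

Request:
{"api": "servo_tool", "payload": {
  "linear": [
    [0, -0.1, 0],
    [0, -0.1, 0],
    [0, -0.1, 0],
    [0, -0.1, 0],
    [0, -0.1, 0],
    [0, -0.08, 0],
    [0, -0.06, 0],
    [0, -0.04, 0]
  ],
  "spin": [0, 0, 0, 0, 0, 0, 0, 0]
}}

```text
time: 16.45
tool_pos: [557.0, 280.7, 140.7]
tcp_rot: [3.141, 0.0, -0.123]
contact_force: [1.0, -2.9, 0.1]
grip_width: 0.4
finger_force: 0.9
```

```bash
cat > bar.py <<'E'
from m import *
th=-.1213;R=np.array([[np.cos(th),-np.sin(th)],[np.sin(th),np.cos(th)]]);t=np.array([547.6,197.4])
s=monitor.get_obs();print(s["tool_pos"].round(1),s["time"],s["contact_force"].round(1),"tcp carton",(R.T@(s["tool_pos"][:2]-t)).round(1))
a,b=cap("scene"),cap("side")
for c in(a,b):
    h=cv2.cvtColor(c["frame"],cv2.COLOR_BGR2HSV)
    m=cv2.inRange(h,(0,150,80),(6,255,255))|cv2.inRange(h,(174,150,80),(180,255,255))
    k,lb,st,ce=cv2.connectedComponentsWithStats(m)
    for i in range(1,k):
        if st[i][4]>60:
            p=R.T@(onz(c,ce[i],148)[:2]-t)
            if abs(p[0])<90: print("tab",ce[i].round(),st[i],p.round(1),"value",(p[1]+150).round(1))
x=[a["frame"][140:380,220:540],b["frame"][100:340,0:320]]
cv2.imwrite("pics/bar.png",cv2.resize(np.hstack(x),(800,300)))
E
python3 bar.py
```

```text
[557.  280.7 140.7] 16.45 [ 1.  -2.9  0.1] tcp carton [-0.8 83.9]
tab [408. 313.] [401 305  16  17 154] [ 13.5 110. ] value 260.0
tab [107. 250.] [ 94 233  27  36 489] [ -1.4 110.7] value 260.7
```

Request:
{"api": "servo_tool", "payload": {
  "linear": [
    [0, -0.03, 0],
    [0, -0.04, 0],
    [0, -0.04, 0],
    [0, -0.03, 0],
    [0, -0.02, 0],
    [0, 0, 0],
    [0, 0, 0],
    [0, 0, 0]
  ],
  "spin": [0, 0, 0, 0, 0, 0, 0, 0]
}}

```text
time: 17.55
tool_pos: [561.2, 311.8, 141.1]
tcp_rot: [-3.141, -0.001, -0.123]
contact_force: [0.2, 0.2, 0.2]
grip_width: 0.6
finger_force: 0.0
```

```bash
python3 bar.py
```

```text
[561.2 311.8 141.1] 17.55 [0.2 0.2 0.2] tcp carton [ -0.4 115.2]
tab [421. 326.] [414 319  16  16 158] [ 14.1 142.6] value 292.6
tab [ 85. 261.] [ 71 243  29  38 512] [ -1.4 142.1] value 292.1
```

Request:
{"api": "servo_tool", "payload": {
  "linear": [
    [0, -0.015, 0],
    [0, -0.015, 0],
    [0, -0.01, 0],
    [0, 0, 0],
    [0, 0.05, 0],
    [0, 0.1, 0],
    [0, 0.1, 0],
    [0, 0, 0]
  ],
  "spin": [0, 0, 0, 0, 0, 0, 0, 0]
}}

```text
time: 18.65
tool_pos: [555.8, 268.5, 141.1]
tcp_rot: [3.141, 0.0, -0.125]
contact_force: [0.1, 0.9, -0.4]
grip_width: 0.3
finger_force: 0.0
```

Request:
{"api": "servo_tool", "payload": {
  "linear": [
    [0, 0, -0.1],
    [0, 0, -0.15],
    [0, 0, -0.2],
    [0, 0, -0.2],
    [0, 0, -0.1],
    [0, 0, 0],
    [0, 0, 0],
    [0, 0, 0]
  ],
  "spin": [0, 0, 0, 0, 0, 0, 0, 0]
}}

```text
time: 19.65
tool_pos: [555.4, 270.1, 289.4]
tcp_rot: [3.14, 0.002, -0.123]
contact_force: [0.4, 0.1, 0.2]
grip_width: 0.7
finger_force: 0.0
```

```bash
python3 bar.py
```

```text
[555.4 270.1 289.4] 19.65 [0.4 0.1 0.2] tcp carton [-1.1 73.1]
tab [429. 324.] [417 311  24  28 334] [  1.1 148.6] value 298.6
tab [ 79. 264.] [ 66 245  28  38 502] [ -1.7 149.9] value 299.9
```

View pics/bar.png

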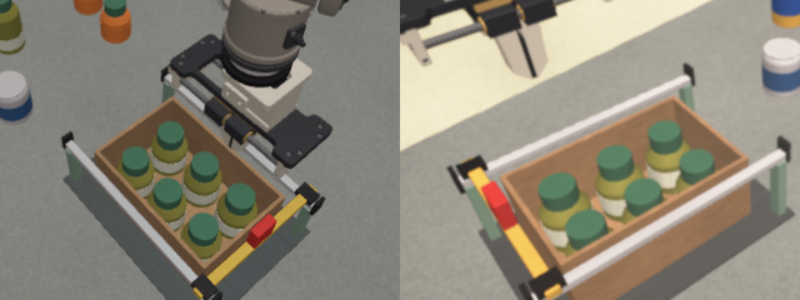

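The bar is at the far stop (tab at scene (429,324), about 0.299 m). All six jars are upright and the arm is clear.

```bash
python3 -c "
from h import *
print(workorder.close_job())"
```

```text
the job is handed in; nothing more can be done
None
```

The short jar stands upright and released in the carton's empty place, the bar rests at the far stop (about 0.299 m by camera), the tall jar was not touched, and the job was handed in after about 20 s; no verdict was returned.

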